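# Square up a meal set in the packing corner

### The arm

A 6-joint arm with a two-finger parallel gripper is mounted at the origin on the work surface. World frame = base frame: x ahead of the robot, y to its left, z up, the work surface at z = 0. Lengths are in mm, angles in rad, forces in N, time in s.
With the tool pointing down it reaches from about 275 to 875 mm from the base axis. Payload 12.5 kg.
Tool frame: the origin (TCP) lies at the centre of the arm's flange, where the gripper is bolted on; the fingertips stand 173 mm ahead of it and the grasp point (between the pads) lies env.grasp_offset ahead of it (env.grasp_offset is the distance from the TCP to the grasp point, in mm); z points along the fingers, y is the line along which they close (so a half turn about z gives the same grasp; the last joint's range is limited). The gripper opens to 85 mm and grips with 20 to 120 N. Pads are 22 mm wide; open, the fingers measure 114 mm over their backs; the gripper's body (76 mm by 85 mm) begins 54 mm behind the grasp point. The pads swing forward as they close: fully open they stand 13 mm farther back than shut.
Start: joints at [1.127, 0.351, 1.652, -0, 1.139, -0.085], TCP at [193.102, 514.973, 404.69] pointing down, gripper open.
Joint ranges: [-2.75, 2.75], [-0.79, 2.1], [0.01, 2.65], [-1.57, 4.71], [0.07, 3.14], [-2.87, 2.87]. Speed limits (rad/s): [2.22, 2.22, 2.79, 3.14, 3.14, 3.14].

### API

Orientations are given as a unit quaternion [w, x, y, z].
In Python, from cell import monitor, viewer, env gives the robot as it stands.
- The arm moves only by the shell command python3 -m crank 'ROWS' [OPENING] [FORCE]. ROWS is JSON, a list of rows, each a list of 2 entries, a list of its own where there are three numbers: the shift along the tool's x, y, z each as a share of 50 mm, from -1 to 1, then the turn about the tool's z as a share of 0.12 rad, from -1 to 1. A call has 1 to 8 rows; each row shifts and turns the commanded pose from where the row before left it, along the tool's axes as they then stand; what a row does not reach is not made up. A row lasts 1/10 s, in which the tool goes at most 50 mm and 8.59 degrees, less where a joint would pass 70% of its speed; a pose out of reach is approached as far as the arm can. A call with a number of a shift or a turn outside -1 to 1 is refused whole. A call with a gripper value outside its range is refused whole. OPENING is the opening, from 0 (shut) to 1 (fully open), set as the call begins (- or left out, the last holds). The fingers move at their own pace and stop on an object; FORCE is the grip in N (left out, the last holds). Time passes only in rows, so rows that do not move let the fingers close. It gives the time, the measured TCP pose, the force, the opening and the grip force at its end, in the units of the state.
- monitor.get_state(): the state, without advancing time (a new reading comes with each control period).
- viewer.get_image(name): name is "scene" or "side" or "wrist"; returns a dict with "color" (384x512x3 uint8, red, green, blue), "fx", "fy", "cx", "cy" (pixels), "k1" (the pictures are not rectified: a ray, as slopes to the right and down, at radius r is drawn at 1 + k1 r^2 times it, then the intrinsics apply), "R" (3x3) and "t" (3): a world point X has camera coordinates R X + t. Camera axes: x right, y down, z forward; pixel columns grow to the right and rows downward; lengths in mm; the calibration is good to about 2 mm. A picture is of the moment at which its call begins. There is no depth.
- env.close_job(): hands the job in; it is judged then, once.
The state is a dict: "clock": time; "joint_pos": joint angles; "qd": joint speeds; "effort": joint torques, N m; "position": TCP position; "eef_rot": TCP orientation; "force": force on the tool from outside, world axes, zero at the start; "torque": the same for the moment, N m; "grip_width": finger opening in mm; "grasp_force": force on a finger pad.
Only numpy, scipy, OpenCV 4.12 (cv2) and the standard library are available. Lean on these libraries where they do the work, as an engineer would, in place of code of your own. Each camera call takes 0.05 s, during which the arm holds its last target. There are 200 camera calls.

### The job

Square up one meal set in the wooden corner stop, ready for banding: first slide the large closed kraft box flat along the table until its long side is flush against the long stop and its end is flush against the short stop. Then lower the small closed kraft box gently onto it, long side along the long stop, and bring it flush against both stops as well, with the large box still flush underneath. Keep both boxes upright and leave the jar, the bottle and the open carton where they stand.

Things in the scene. Friction and masses are not known exactly. Their poses are not given: they have to be found in the camera images.
- corner_stop: Fixed wooden L-shaped corner stop, two rails 20 mm thick, 60 mm high. Origin: inner corner of the L at table height. Long stop: inner face on its plane x = 0 (rail fills x 0 to 20 mm), running along y from -20 to 170 mm. Short stop: inner face on y = 0 (rail fills y -20 to 0), along x from -115 mm to 0. The boxes belong at x < 0, y > 0 (the robot's side and its left). Yaw within 0.3 rad.
- meal_box: Large closed kraft carton, 100 mm (own x) by 150 mm (own y) by 45 mm high, about 0.45 kg, too wide to grasp. Origin: centre of its underside, z up. Starts on the table, on the open side of the corner stop. Squared up, its origin is at (-50, 75, 0) mm in the corner stop's frame, y axes parallel.
- dessert_box: Small closed kraft carton, 56 mm (own x) by 120 mm (own y) by 40 mm high, about 0.2 kg. Origin: centre of its underside, z up. Starts flat on the table to the robot's right or left. Squared up, its origin is at (-28, 60, 45) mm in the corner stop's frame, y axes parallel either way round; the stops reach 15 mm up its sides.
- jar: Bystander: amber glass jar with a steel lid, 72 mm across, 85 mm high, standing to the robot's left or right. Origin: centre of its underside.
- bottle: Bystander: green glass bottle, 66 mm across, 210 mm high, standing far right. Origin: centre of its underside.
- open_carton: Bystander: open kraft take-away box with food in it, 100 x 100 mm 45 mm high, with splayed flaps reaching 140 mm across and 70 mm high, standing far left. Origin: centre of its underside.

How it is judged (in metres and radians):
On the way, in this order (a step that is already met when the one before it is completed fails the run):
1. the large box lies flat on the table, flush against both stops (x of meal_box in the frame of corner_stop between -0.054 and -0.0475 m and y of meal_box in the frame of corner_stop between 0.0725 and 0.079 m and height (world z) of meal_box below 0.004 m and angle between the y axis of meal_box and the y axis of corner_stop, either way round below 0.035 rad and angle between meal_box's own z axis and vertical below 0.05 rad), for 0.2 s.
2. the small box stands on the large box, let go (x of dessert_box in the frame of corner_stop between -0.09 and -0.0255 m and y of dessert_box in the frame of corner_stop between 0.0575 and 0.11 m and z of dessert_box in the frame of corner_stop between 0.042 and 0.048 m and angle between dessert_box's own z axis and vertical below 0.05 rad and contact force between dessert_box and the arm below 0.05 N and contact force between dessert_box and the fingers below 0.05 N), for 0.2 s.
At the end, for the whole second after the job is handed in: The large box lies on the table with its long side within 4 mm of the long stop and its end within 4 mm of the short stop; the small box lies flat on it, long side along the long stop, also within 4 mm of both stops; both are square to the stops within 2 degrees, at rest and let go (all of step 1 and x of dessert_box in the frame of corner_stop between -0.032 and -0.0255 m and y of dessert_box in the frame of corner_stop between 0.0575 and 0.064 m and z of dessert_box in the frame of corner_stop between 0.042 and 0.048 m and angle between the y axis of dessert_box and the y axis of corner_stop, either way round below 0.035 rad and angle between dessert_box's own z axis and vertical below 0.05 rad and linear speed of each of meal_box, dessert_box below 0.01 m/s); the robot touches nothing.
It fails at once if the jar, the bottle or the open carton is moved more than 30 mm or tipped over (distance of any of bottle, jar, open_carton from where it was at the start of the episode above 0.03 m or angle between any of bottle, jar, open_carton's own z axis and vertical above 0.4 rad).
It fails at once if the large closed box is lifted off the table or tipped (height (world z) of meal_box above 0.025 m or angle between meal_box's own z axis and vertical above 0.3 rad).
It fails at once if the small closed box is tipped by more than about 30 degrees (angle between dessert_box's own z axis and vertical above 0.55 rad).
It fails at once if the small box is dropped (moves faster than 0.7 m/s with nothing holding it) (linear speed of dessert_box above 0.7 m/s and contact force between dessert_box and the fingers below 0.05 N).
It also fails if it takes over 72 s, if anything falls off the work surface, if the arm or the gripper's body presses on something with over 40 N, if the wrist force passes 120 N, or if a joint passes its speed limit or range.

## Working session

There is one attempt and no reset: what is moved stays moved. The work goes in short steps, Python scripts to look and compute and a shell command to move; the robot and the scene stay as the last step left them, time stands still between calls to the robot, and variables do not carry over. Pictures are saved under pics/ and viewed, at most 10 in all, crops included, and the job is handed in when it is done.

```bash
mkdir -p pics; ls; python3 - <<'E'
from cell import monitor, viewer, env
import cv2,numpy as np
s=monitor.get_state();print(s['clock'],s['position'],s['eef_rot'],env.grasp_offset,s['grip_width'])
for n in ['scene','side']:
    d=viewer.get_image(n);cv2.imwrite(f'pics/{n}0.png',d['color'][:,:,::-1])
    np.savez(f'{n}0.npz',**d)
    print(n,d['fx'],d['cx'],d['cy'],d['k1'],(-d['R'].T@d['t']).round())
E
```

```text
pics
0.0 [193.05943038 514.86931418 404.15166029] [-1.59519835e-04  1.78435981e-01  9.83951350e-01 -5.62168765e-04] 154.70000000000002 85.56353292268278
scene 364.1093168820137 254.37059210516074 188.25675391595192 -0.09450152523835097 [1372. -460.  810.]
side 489.0130374525583 265.24847905670265 183.19101460577556 -0.008237041288848907 [   -2. -1024.   908.]
```

View pics/scene0.png

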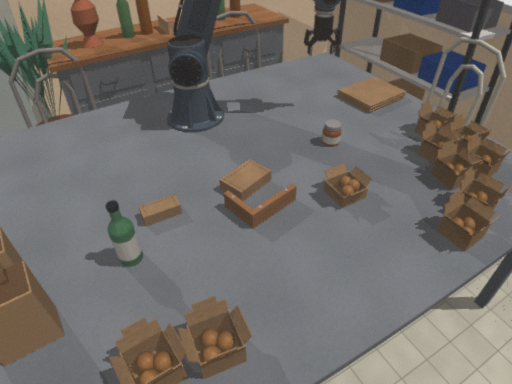

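View pics/side0.png

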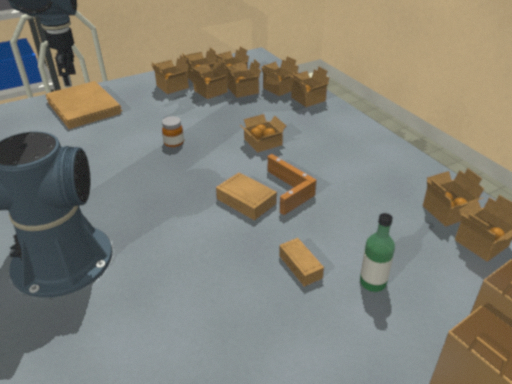

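```bash
python3 - <<'E'
import cv2,numpy as np
a=np.load('scene0.npz')['color'][150:240,130:310,::-1];b=np.load('side0.npz')['color'][145:295,205:335,::-1]
a=cv2.resize(a,None,fx=2.9,fy=2.9,interpolation=2);b=cv2.resize(b,None,fx=4,fy=4,interpolation=2)
print(a.shape,b.shape)
b2=b[:,:];o=np.zeros((600,800,3),np.uint8)
a=cv2.resize(np.load('scene0.npz')['color'][150:240,130:310,::-1],(520,260),interpolation=2)
b=cv2.resize(b,(520,600));
o=np.zeros((600,800,3),np.uint8)
b=cv2.resize(np.load('side0.npz')['color'][145:295,205:335,::-1],None,fx=2.26,fy=2.26,interpolation=2)
o[:b.shape[0],:b.shape[1]]=b
c=cv2.resize(np.load('scene0.npz')['color'][155:230,130:305,::-1],None,fx=2.8,fy=2.8,interpolation=2)
o[:c.shape[0],300:300+c.shape[1]]=c
# hsv hue/sat maps
for i,(n,(y0,y1,x0,x1)) in enumerate({'scene':(155,230,130,305),'side':(145,295,205,335)}.items()):
    h=cv2.cvtColor(np.load(n+'0.npz')['color'],cv2.COLOR_RGB2HSV)[y0:y1,x0:x1]
    v=cv2.resize(np.dstack([h[...,0]*8,h[...,1],h[...,2]]),None,fx=1.7,fy=1.7)
    o[345:345+v.shape[0],i*400:i*400+v.shape[1]]=v
cv2.imwrite('pics/crop0.png',o)
for n,pts in {'scene':[(245,177),(250,195),(160,206),(160,216),(245,210),(280,195)],'side':[(245,188),(235,203),(301,255),(292,265),(300,190),(285,170)]}.items():
    h=cv2.cvtColor(np.load(n+'0.npz')['color'],cv2.COLOR_RGB2HSV)
    print(n,[(p,h[p[1],p[0]].tolist()) for p in pts])
E
```

```text
(261, 522, 3) (600, 520, 3)
scene [((245, 177), [14, 104, 160]), ((250, 195), [15, 63, 106]), ((160, 206), [15, 104, 152]), ((160, 216), [14, 90, 105]), ((245, 210), [13, 115, 100]), ((280, 195), [13, 127, 149])]
side [((245, 188), [18, 133, 196]), ((235, 203), [17, 131, 107]), ((301, 255), [18, 135, 183]), ((292, 265), [17, 123, 102]), ((300, 190), [14, 156, 126]), ((285, 170), [15, 152, 104])]
```

View pics/crop0.png

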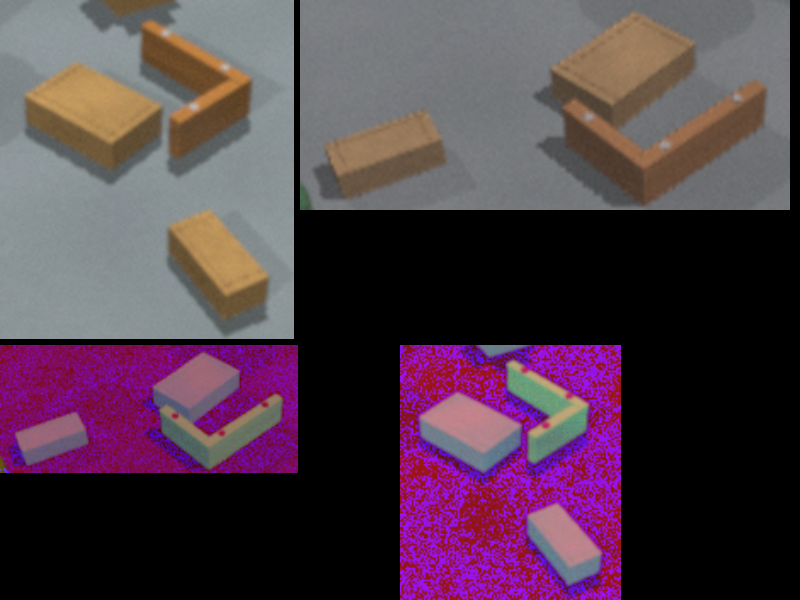

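```bash
cat > h.py <<'E'
import cv2,numpy as np
def ray(d,uv,z):
    uv=np.asarray(uv,float).reshape(-1,2)
    q=(uv-[d['cx'],d['cy']])/[d['fx'],d['fy']]; p=q.copy()
    for _ in range(20): p=q/(1+d['k1']*(p**2).sum(1,keepdims=True))
    r=np.c_[p,np.ones(len(p))]@d['R']; c=-d['R'].T@d['t']
    return (c+r*((z-c[2])/r[:,2])[:,None])[:,:2]
def proj(d,X):
    c=np.atleast_2d(X)@d['R'].T+d['t']; p=c[:,:2]/c[:,2:]
    return p*(1+d['k1']*(p**2).sum(1,keepdims=True))*[d['fx'],d['fy']]+[d['cx'],d['cy']]
def top(d,mask,z,seed=None):
    """largest blob (or blob containing seed) -> world points of its contour on plane z"""
    n,l,st,_=cv2.connectedComponentsWithStats(mask.astype(np.uint8),connectivity=4)
    k=l[seed[1],seed[0]] if seed else 1+st[1:,4].argmax()
    m=cv2.resize((l==k).astype(np.float32),None,fx=8,fy=8,interpolation=cv2.INTER_LINEAR)>.5
    c=max(cv2.findContours(m.astype(np.uint8),0,1)[0],key=len)[:,0]
    return ray(d,(c+.5)/8-.5,z),(l==k).sum()
def rect(P):
    (cx,cy),(w,h),a=cv2.minAreaRect(P.astype(np.float32))
    if w>h: w,h,a=h,w,a+90   # h long: long axis dir = a+90
    yaw=(a+90+180)%180-90    # yaw such that own y = rotated y
    yaw=a%180; yaw=yaw-180 if yaw>90 else yaw
    return np.round([cx,cy,w,h,yaw],1)
def hsv(d): return cv2.cvtColor(cv2.GaussianBlur(d['color'],(3,3),0),cv2.COLOR_RGB2HSV).astype(int)
E
python3 - <<'E'
from h import *
for n,seeds,thr in [('scene',{'meal':(245,177),'des':(160,206),'rail':(280,195)},(128,128,122)),('side',{'meal':(245,188),'des':(301,255),'rail':(292,175)},(150,150,150))]:
    d=dict(np.load(n+'0.npz')); H=hsv(d)
    kraft=(H[...,1]>75)&(H[...,0]<25)
    for k,(s,z) in enumerate(zip(seeds.values(),(45,40,60))):
        # Otsu between top and sides locally
        w=np.zeros(kraft.shape,bool);w[s[1]-35:s[1]+35,s[0]-50:s[0]+50]=1
        m=kraft&(H[...,2]>thr[k])
        if k==2:
            m=m&((H[...,1]>112) if n=='scene' else (H[...,1]>140))
        if not m[s[1],s[0]]: print('seed off',n,k,H[s[1],s[0]]);continue
        P,a=top(d,m,z,s); print(n,k,a,rect(P))
        if k==2:
            hu=cv2.approxPolyDP(P.astype(np.float32),5,True)[:,0];print(hu.round().tolist())
    g=H[...,2][ (slice(150,230)) if n=='side' else slice(155,230)]
E
```

```text
scene 0 796 [526.3 -31.4 101.3 148.4  19.7]
scene 1 442 [ 517.7 -330.3   58.   118.8   -0.6]
scene 2 112 [688.2 -23.1  18.6 101.3  13.2]
[[679.0, 27.0], [670.0, 21.0], [687.0, -58.0], [709.0, -70.0], [688.0, 17.0]]
side 0 1066 [520.7 -27.5 102.4 151.   19.7]
side 1 758 [ 512.7 -327.2   56.6  121.8   -1.6]
seed off side 2 [ 15 160 105]
```

```bash
python3 - <<'E'
from h import *
for n,box,sat,v0 in [('scene',(170,230,220,305),110,118),('side',(150,222,262,325),143,118)]:
    d=dict(np.load(n+'0.npz')); H=hsv(d)
    w=np.zeros(H.shape[:2],bool);w[box[0]:box[1],box[2]:box[3]]=1
    m=w&(H[...,1]>sat-20 if n=='scene' else H[...,1]>sat)&(H[...,0]<16)
    v=H[...,2][m];t,_=cv2.threshold(v.astype(np.uint8),0,255,cv2.THRESH_OTSU);print(n,m.sum(),'otsu',t)
    mt=m&(H[...,2]>t)
    mt=cv2.morphologyEx(mt.astype(np.uint8),cv2.MORPH_CLOSE,np.ones((3,3)))
    P,a=top(d,mt,60); print(a,cv2.approxPolyDP(P.astype(np.float32),6,True)[:,0].round().tolist())
    # silhouette
    P,a=top(d,cv2.morphologyEx(m.astype(np.uint8),cv2.MORPH_CLOSE,np.ones((5,5))),60)
    print('sil',a,cv2.approxPolyDP(P.astype(np.float32),8,True)[:,0].round().tolist())
    y0,y1,x0,x1=box
    o=np.hstack([cv2.resize(d['color'][y0:y1,x0:x1,::-1],None,fx=4,fy=4,interpolation=0),cv2.cvtColor(cv2.resize(mt[y0:y1,x0:x1]*120+m[y0:y1,x0:x1].astype(np.uint8)*120,None,fx=4,fy=4,interpolation=0),8)])
    cv2.imwrite(f'/tmp/{n}.png',o)
a=cv2.imread('/tmp/scene.png');b=cv2.imread('/tmp/side.png');o=np.zeros((a.shape[0]+b.shape[0],700,3),np.uint8);o[:a.shape[0],:a.shape[1]]=a;o[a.shape[0]:,:b.shape[1]]=b;cv2.imwrite('pics/rail.png',o)
E
```

```text
scene 2010 otsu 123.0
610 [[527.0, -122.0], [611.0, -88.0], [566.0, 38.0], [558.0, 38.0], [501.0, -57.0]]
sil 2137 [[501.0, -57.0], [526.0, -122.0], [558.0, -116.0], [584.0, -139.0], [640.0, -159.0], [758.0, -128.0], [720.0, 30.0], [667.0, 70.0], [660.0, 50.0], [697.0, -74.0], [686.0, -102.0], [639.0, -98.0], [606.0, 3.0], [566.0, 38.0]]
side 781 otsu 142.0
140 [[703.0, -80.0], [635.0, -105.0], [620.0, -131.0], [706.0, -108.0]]
sil 802 [[666.0, 71.0], [619.0, 1.0], [638.0, -82.0], [617.0, -135.0], [642.0, -139.0], [637.0, -162.0], [676.0, -146.0], [707.0, -107.0], [703.0, -80.0], [684.0, -75.0], [696.0, -53.0], [680.0, 18.0], [659.0, 30.0], [671.0, 53.0]]
```

View pics/rail.png

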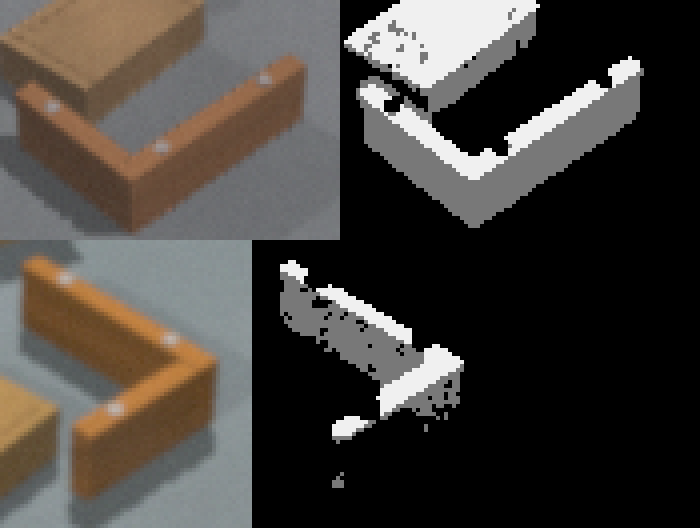

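```bash
python3 - <<'E'
from h import *
names=['oc','ic','Lo','Li','So','Si']
C={'scene':([(133,181),(132,158),(303,70),(288,57),(18,97),(30,82)],(220,170),0),'side':([(214,364),(183,361),(42,257),(24,263),(86,440),(72,430)],(262,150),240)}
model=np.array([[20,-20],[0,0],[20,170],[0,170],[-115,-20],[-115,0]],float)
for n,(p,o,dy) in C.items():
    d=dict(np.load(n+'0.npz'));p=(np.array(p,float)-[0,dy])/4-.5+o
    W=ray(d,p,60);print(n,dict(zip(names,W.round().tolist())))
    # rigid fit
    mc,wc=model.mean(0),W.mean(0);U,S,V=np.linalg.svd((model-mc).T@(W-wc));R=(U@V).T
    t=wc-R@mc;print('origin',t,'yaw deg',np.degrees(np.arctan2(R[1,0],R[0,0])),'res',np.abs(model@R.T+t-W).max(1).round(1))
E
```

```text
scene {'oc': [716.0, -109.0], 'ic': [695.0, -98.0], 'Lo': [677.0, 66.0], 'Li': [658.0, 65.0], 'So': [592.0, -141.0], 'Si': [581.0, -125.0]}
origin [695.18660705 -98.77178415] yaw deg 12.93495115748182 res [4.8 0.7 5.3 2.2 4.3 2.3]
side {'oc': [706.0, -110.0], 'ic': [689.0, -96.0], 'Lo': [671.0, 74.0], 'Li': [654.0, 74.0], 'So': [579.0, -139.0], 'Si': [576.0, -124.0]}
origin [687.16717064 -95.99053364] yaw deg 11.980283515630996 res [4.5 1.7 0.7 3.2 0.8 4.4]
```

```bash
cat > st.py <<'E'
from cell import monitor
import numpy as np,sys
from scipy.spatial.transform import Rotation as Ro
O=np.array([691,-97.]);Y=np.radians(12.5)
try: O0=np.load('stop.npy');O=O0[:2];Y=O0[2]
except Exception: pass
def S(p): c,s=np.cos(Y),np.sin(Y);d=np.asarray(p,float)[...,:2]-O;return d@np.array([[c,-s],[s,c]])
def W(p): c,s=np.cos(Y),np.sin(Y);return O+np.asarray(p,float)@np.array([[c,s],[-s,c]])
def show():
    s=monitor.get_state();q=s['eef_rot'];R=Ro.from_quat([q[1],q[2],q[3],q[0]]).as_matrix()
    print('t',round(s['clock'],2),'W',np.round(s['position'],1),'stop',S(s['position']).round(1),'ytool deg',np.degrees(np.arctan2(R[1,1],R[0,1])).round(2),'F stop',np.round(S(np.array(s['force'][:2])+O),1),round(s['force'][2],1),'grip',round(s['grip_width'],1),round(s['grasp_force'],1),'j',np.round(s['joint_pos'],2))
if __name__=='__main__': show()
E
python3 -m crank '[[[0,0,0],-0.963],[[0,0,0],-0.963],[[0,0,0],-0.963],[[0,0,0],-0.963],[[0,0,0],-0.963]]' 1
python3 -m crank '[[[-0.114,-0.603,0],0],[[-0.114,-0.603,0],0],[[-0.114,-0.603,0],0],[[-0.114,-0.603,0],0],[[-0.114,-0.603,0],0],[[-0.114,-0.603,0],0],[[-0.114,-0.603,0],0],[[-0.114,-0.603,0],0]]'
python3 -m crank '[[[-0.114,-0.603,0],0],[[-0.114,-0.603,0],0],[[-0.114,-0.603,0],0],[[-0.114,-0.603,0],0],[[-0.114,-0.603,0],0],[[-0.114,-0.603,0],0],[[-0.114,-0.603,0],0],[[-0.114,-0.603,0],0]]'
python3 -m crank '[[[-0.114,-0.603,0],0],[[-0.114,-0.603,0],0],[[-0.114,-0.603,0],0],[[-0.114,-0.603,0],0],[[0,0,0],0],[[0,0,0],0]]'
python3 st.py
python3 - <<'E'
from cell import viewer
from h import *
d=viewer.get_image('wrist');np.savez('w1.npz',**d);cv2.imwrite('pics/w1.png',d['color'][:,:,::-1])
for n,u in {'scene':(131,258),'side':(374,284)}.items(): print('bottle',ray(dict(np.load(n+'0.npz')),u,5))
for n,u in {'scene':(332,139),'side':(173,146)}.items(): print('jar',ray(dict(np.load(n+'0.npz')),u,10))
E
```

```text
clock: 0.6
position: [193.1, 514.9, 404.4]
eef_rot: [-0.0, -0.112, 0.994, -0.0]
force: [-0.4, 0.0, -0.1]
grip_width: 85.5
grasp_force: 0.0
clock: 1.4
position: [290.2, 288.2, 404.5]
eef_rot: [-0.0, -0.109, 0.994, -0.0]
force: [-0.1, 0.6, -0.3]
grip_width: 85.1
grasp_force: 0.0
clock: 2.2
position: [387.1, 62.6, 404.6]
eef_rot: [-0.0, -0.109, 0.994, 0.0]
force: [0.2, 0.2, -0.5]
grip_width: 85.1
grasp_force: 0.0
clock: 2.8
position: [435.2, -49.1, 404.3]
eef_rot: [-0.0, -0.109, 0.994, 0.0]
force: [0.3, -0.2, 0.4]
grip_width: 85.7
grasp_force: 0.0
t 2.8 W [435.2 -49.1 404.3] stop [-239.3  102.2] ytool deg 102.47 F stop [ 0.2 -0.3] 0.4 grip 85.7 0.0 j [-0.22  0.15  1.92  0.    1.07 -2.01]
bottle [[ 645.38540759 -463.01610949]]
bottle [[ 633.23253936 -468.7464332 ]]
jar [[464.10365645 391.08267467]]
jar [[443.2220865  348.45604099]]
```

View pics/w1.png

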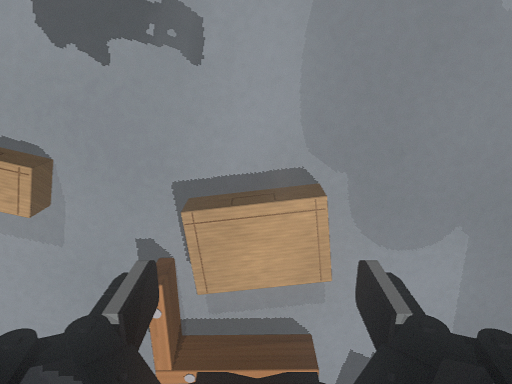

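```bash
python3 - <<'E'
from h import *
import st
d=dict(np.load('w1.npz'))
P=ray(d,[(183,213),(327,196),(330,281),(198,293)],45);print(P.round(1),rect(P),st.S(P.mean(0)))
print('short inner base?',ray(d,[(181,335),(308,335)],0),st.S(ray(d,[(181,335),(308,335)],0)))
print('long inner top',st.S(ray(d,[(172,371),(318,371)],60)),'short top inner',st.S(ray(d,[(174,259)],60)))
H=hsv(d);m=(H[...,0]<25)&(H[...,1]>75);
w=np.zeros_like(m);w[160:305,175:335]=1;m&=w
t,_=cv2.threshold(H[...,2][m].astype(np.uint8),0,255,cv2.THRESH_OTSU);P,a=top(d,m&(H[...,2]>t),45,(260,250));print(t,a,rect(P))
E
```

```text
[[ 499.6 -111.8]
 [ 450.1   26.8]
 [ 544.1   57.5]
 [ 590.5  -81.3]] [520.3 -27.3  98.9 147.2  18.5] [-150.79585145  104.90622624]
short inner base? [[691.41422691 -94.64364653]
 [655.21618964  69.15619051]] [[  0.91441631   2.21084337]
 [  1.02719055 169.96265945]]
long inner top [[1.43137315e-01 4.29216369e+00]
 [2.63548277e-01 1.73054724e+02]] short top inner [[-145.56810334   17.74723084]]
132.0 11793 [521.  -28.1  99.8 149.6  19.3]
```

```bash
sed -i 's/\[691,-97.\]/[691.5,-95.5]/' st.py
python3 -m crank '[[[0,0,0.548],0],[[0,0,0.548],0],[[0,0,0.548],0],[[0,0,0.548],0],[[0,0,0.548],0],[[0,0,0.548],0],[[0,0,0.548],0],[[0,0,0.548],0]]' >/dev/null
python3 -m crank '[[[0,0,0],0],[[-0.16,0,0],0],[[-0.16,0,0],0],[[-0.16,0,0],0],[[-0.16,0,0],0],[[-0.16,0,0],0],[[-0.16,0,0],0]]' >/dev/null; python3 st.py
python3 -m crank '[[[-0.16,0,0],0],[[-0.16,0,0],0],[[-0.16,0,0],0],[[-0.16,0,0],0],[[-0.16,0,0],0],[[-0.16,0,0],0],[[0,0,0],0]]' >/dev/null; python3 st.py
python3 - <<'E'
from cell import viewer
from h import *
import st
d=viewer.get_image('side');np.savez('s1.npz',**d);cv2.imwrite('pics/s1.png',cv2.resize(d['color'][120:270,180:380,::-1],None,fx=3,fy=3))
H=hsv(d);m=(H[...,0]<25)&(H[...,1]>75)&(H[...,2]>150)
P,a=top(d,m,45,(268,185));print(a,rect(P),st.S(rect(P)[:2]))
d0=dict(np.load('side0.npz'))
E
```

```text
t 4.35 W [482.8 -38.3 185.7] stop [-191.4  101. ] ytool deg 102.54 F stop [-3.4  0.4] 2.9 grip 85.3 1.9 j [-0.18  0.59  1.96 -0.    0.59 -1.96]
t 5.05 W [530.3 -27.8 185.6] stop [-142.8  101. ] ytool deg 102.56 F stop [0.2 0.1] 0.4 grip 85.4 0.0 j [-0.14  0.64  1.84  0.    0.66 -1.93]
162476 [ 677.   716.7 1443.  3046.3   -6.9] [161.63596234 796.08599138]
```

View pics/s1.png

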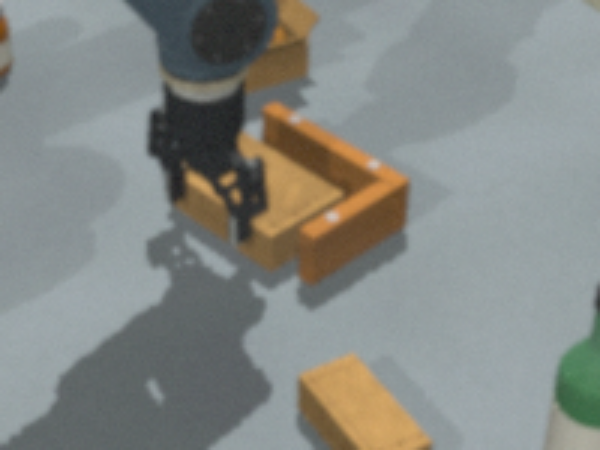

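```bash
python3 -m crank '[[[-0.1,0,0],0],[[-0.1,0,0],0],[[-0.1,0,0],0],[[-0.1,0,0],0],[[-0.1,0,0],0]]' >/dev/null; python3 st.py
python3 -m crank '[[[-0.04,0,0],0],[[-0.04,0,0],0]]' >/dev/null; python3 st.py
python3 -m crank '[[[-0.04,0,0],0],[[-0.02,0,0],0]]' >/dev/null; python3 st.py
```

```text
t 5.6 W [553.9 -22.5 185.4] stop [-118.6  101.1] ytool deg 102.55 F stop [-1.8 -0.1] -1.1 grip 85.1 0.9 j [-0.12  0.67  1.77 -0.    0.69 -1.91]
t 5.8 W [557.5 -21.6 185.5] stop [-114.8  101.1] ytool deg 102.55 F stop [-2.2  0.2] 1.2 grip 85.4 1.4 j [-0.12  0.68  1.77 -0.    0.7  -1.91]
t 6.0 W [559.1 -21.4 185.3] stop [-113.3  101. ] ytool deg 102.58 F stop [-20.3  -3.1] 13.9 grip 85.3 10.1 j [-0.12  0.68  1.76 -0.    0.71 -1.91]
```

```bash
python3 -m crank '[[[0.2,0,0],0],[[0.2,0,0],0],[[0.2,0,0],0],[[0.2,0,0],0],[[0,0,-0.5],0],[[0,0,-0.8],0],[[0,0,-0.8],0],[[0,0,-0.8],0]]' 0.35 >/dev/null
python3 -m crank '[[[0,0,-0.5],0.935],[[0,0,0],0.935],[[0,0,0],0.935],[[0,0,0],0.935],[[0,0,0],0.935],[[0,0,0],0.935],[[0,0,0],0.935]]' >/dev/null
python3 -m crank '[[[0,0,0],0.935],[[0,0,0],0.935],[[0,0,0],0.935],[[0,0,0],0.935],[[0,0,0],0.935],[[0,0,0],0.935],[[0,0,0],0.935],[[0,0,0],0]]' >/dev/null
python3 st.py
python3 - <<'E'
from cell import viewer
from h import *
import st
for n,u,f in [('scene',(348,185),(348,170)),('side',(263,133),(263,128))]:
    d=dict(np.load(n+'0.npz')); print(n,'carton',st.S(ray(d,u,25)))
d=viewer.get_image('wrist');np.savez('w2.npz',**d);cv2.imwrite('pics/w2.png',d['color'][:,:,::-1])
E
```

```text
t 8.3 W [520.8 -29.8 355.4] stop [-152.4  101.1] ytool deg 12.45 F stop [ 0.6 -0.4] 0.1 grip 30.1 0.0 j [-0.15  0.36  1.78  0.    1.01 -0.36]
scene carton [[106.91115607 327.42901159]]
side carton [[120.78988077 324.50987522]]
```

View pics/w2.png

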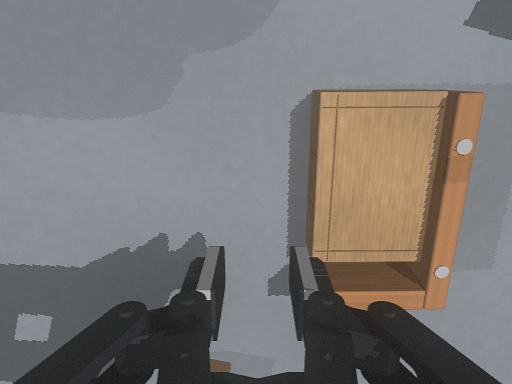

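```bash
python3 -m crank '[[[0.516,0.39,0],0],[[0.516,0.39,0],0],[[0.516,0.39,0],0],[[0.516,0.39,0],0],[[0.516,0.39,0],0],[[0,0,0],0]]' >/dev/null; python3 st.py
python3 -m crank '[[[0,0,0.425],0],[[0,0,0.425],0],[[0,0,0.425],0],[[0,0,0.425],0],[[0,0,0.425],0],[[0,0,0.425],0],[[0,0,0.425],0],[[0,0,0.425],0]]' >/dev/null
python3 -m crank '[[[-0.1,0,0],0],[[-0.1,0,0],0],[[-0.1,0,0],0],[[-0.1,0,0],0],[[-0.1,0,0],0],[[-0.1,0,0],0],[[-0.1,0,0],0]]' >/dev/null;python3 st.py
python3 -m crank '[[[-0.1,0,0],0],[[-0.1,0,0],0],[[-0.08,0,0],0],[[-0.08,0,0],0]]' >/dev/null;python3 st.py
python3 -m crank '[[[-0.08,0,0],0],[[-0.08,0,0],0],[[-0.06,0,0],0]]' >/dev/null;python3 st.py
```

```text
t 8.95 W [589.  120.1 355.3] stop [-53.4 232.6] ytool deg 12.9 F stop [-1.2 -0.1] -0.6 grip 30.1 0.0 j [ 0.12  0.49  1.56  0.    1.08 -0.1 ]
t 10.45 W [596.1  82.8 185.7] stop [-54.5 194.7] ytool deg 12.55 F stop [0.1 0.5] 0.2 grip 29.9 0.0 j [ 0.06  0.73  1.64 -0.    0.77 -0.16]
t 10.85 W [600.   65.5 185.5] stop [-54.5 177. ] ytool deg 12.54 F stop [-0.1  3.6] 0.0 grip 29.3 1.4 j [ 0.03  0.74  1.64  0.    0.77 -0.19]
t 11.15 W [602.4  54.6 185.5] stop [-54.5 165.8] ytool deg 12.55 F stop [-0.7  3.5] 0.3 grip 29.7 1.4 j [ 0.01  0.74  1.63  0.    0.77 -0.21]
```

```bash
python3 -m crank '[[[-0.02,0,0],0],[[-0.02,0,0],0]]' >/dev/null;python3 st.py
python3 -m crank '[[[-0.02,0,0],0],[[-0.02,0,0],0]]' >/dev/null;python3 st.py
```

```text
t 11.35 W [602.8  52.9 185.5] stop [-54.5 164.1] ytool deg 12.54 F stop [-0.7  3.6] 0.2 grip 29.6 1.4 j [ 0.01  0.74  1.63  0.    0.77 -0.21]
t 11.55 W [602.9  51.8 185.5] stop [-54.6 163. ] ytool deg 12.54 F stop [-1.4 15.1] 3.8 grip 30.1 7.9 j [ 0.01  0.74  1.63  0.    0.77 -0.21]
```

```bash
python3 -m crank '[[[0.2,0,0],0],[[0.4,0,-0.2],0],[[0.2,0,-0.8],0],[[0,0,-0.8],0],[[0,-0.8,-0.8],0],[[0,-0.8,-0.8],0],[[0,-0.8,0],0]]' 0 >/dev/null
python3 -m crank '[[[-0.6,0,0],0],[[-0.6,0,0],0],[[-0.6,0,0],0],[[-0.6,0,0],0],[[0,0,0],0]]' >/dev/null
python3 st.py
python3 - <<'E'
from cell import viewer
from h import *
import st
d=viewer.get_image('wrist');np.savez('w3.npz',**d);cv2.imwrite('pics/w3.png',d['color'][:,:,::-1])
E
```

```text
t 12.75 W [513.  -53.5 346.3] stop [-165.2   79.6] ytool deg 12.41 F stop [0.6 0.3] -0.2 grip 0.1 0.0 j [-0.19  0.36  1.8  -0.    0.98 -0.41]
```

View pics/w3.png

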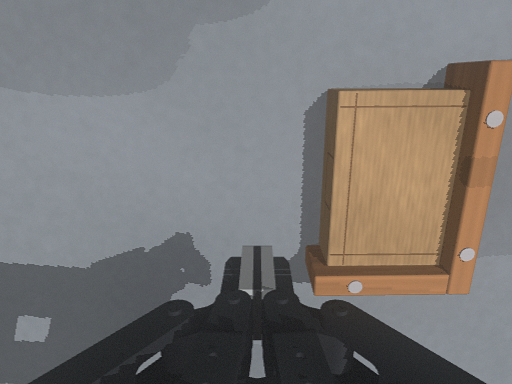

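```bash
python3 -m crank '[[[0,0,0.4],0],[[0,0,0.4],0],[[0,0,0.4],0],[[0,0,0.4],0],[[0,0,0.4],0],[[0,0,0.4],0],[[0,0,0.4],0],[[0,0,0.4],0]]' >/dev/null
python3 -m crank '[[[0,0.2,0],0],[[0,0.2,0],0],[[0,0.1,0],0],[[0,0.1,0],0],[[0,0.06,0],0]]' >/dev/null;python3 st.py
python3 -m crank '[[[0,0.04,0],0],[[0,0.04,0],0],[[0,0.04,0],0]]' >/dev/null;python3 st.py
python3 -m crank '[[[0,0.04,0],0],[[0,0.04,0],0]]' >/dev/null;python3 st.py
```

```text
t 14.1 W [545.3 -43.8 186.9] stop [-131.5   82.1] ytool deg 12.56 F stop [-0.7  0.1] -0.4 grip 0.6 0.0 j [-0.17  0.66  1.79 -0.    0.68 -0.38]
t 14.4 W [550.6 -42.7 186.3] stop [-126.1   82. ] ytool deg 12.54 F stop [0.6 0.3] -0.3 grip 0.1 0.0 j [-0.16  0.67  1.78  0.    0.69 -0.38]
t 14.6 W [554.6 -41.8 186.2] stop [-122.1   82. ] ytool deg 12.54 F stop [ 0.4 -0.6] -0.1 grip -0.4 0.0 j [-0.16  0.67  1.77 -0.    0.7  -0.38]
```

```bash
python3 -m crank '[[[0,0.04,0],0],[[0,0.04,0],0]]' >/dev/null;python3 st.py
python3 -m crank '[[[0,0.03,0],0],[[0,0.03,0],0]]' >/dev/null;python3 st.py
```

```text
t 14.8 W [558.5 -40.9 186.2] stop [-118.    82.1] ytool deg 12.55 F stop [0.1 0.4] 0.1 grip -0.1 0.0 j [-0.16  0.68  1.76 -0.    0.7  -0.38]
t 15.0 W [560.5 -40.5 186.1] stop [-116.    82.1] ytool deg 12.56 F stop [-16.9  -2.6] 13.4 grip -0.5 8.4 j [-0.15  0.68  1.75 -0.    0.71 -0.37]
```

```bash
python3 -m crank '[[[0,-0.2,0],0],[[0,-0.4,0],0],[[0,0,-0.7],0],[[0,0,-0.8],0],[[0,0,-0.8],0],[[0,0,-0.7],0.98],[[0,0,-0.7],0.98],[[0,0,0],0]]' 1 >/dev/null
python3 -m crank '[[[-0.56,-0.036,0],0],[[-0.56,-0.036,0],0],[[-0.56,-0.036,0],0],[[-0.56,-0.036,0],0],[[-0.56,-0.036,0],0]]' >/dev/null
python3 -m crank '[[[-0.56,-0.036,0],0],[[-0.56,-0.036,0],0],[[-0.56,-0.036,0],0],[[-0.56,-0.036,0],0],[[-0.56,-0.036,0],0],[[0,0,0],0],[[0,0,0],0]]' >/dev/null
python3 st.py
python3 - <<'E'
from cell import viewer
from h import *
import st
d=viewer.get_image('wrist');np.savez('w4.npz',**d);cv2.imwrite('pics/w4.png',d['color'][:,:,::-1])
H=hsv(d);m=(H[...,0]<25)&(H[...,1]>75);n,l,s,c=cv2.connectedComponentsWithStats(m.astype(np.uint8))
k=1+s[1:,4].argmax();print(s[k],c[k])
t,_=cv2.threshold(H[...,2][l==k].astype(np.uint8),0,255,cv2.THRESH_OTSU);print(t)
for tt in (t,0): P,a=top(d,(l==k)&(H[...,2]>tt),40);print(a,rect(P))
E
```

```text
t 17.0 W [ 509.2 -326.5  370.3] stop [-227.9 -186.1] ytool deg -0.94 F stop [-0.1  0. ] -1.1 grip 85.4 0.0 j [-0.65  0.49  1.54  0.    1.12 -0.63]
[ 230  104   64  131 7892] [260.76723264 168.80093766]
152.0
5236 [ 516.6 -327.6   47.6   94.8   -1.1]
7892 [ 512.6 -325.9   55.7  121.    -1.2]
```

View pics/w4.png

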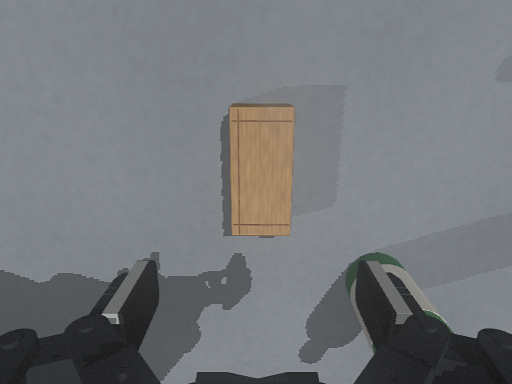

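```bash
python3 -m crank '[[[0.02,0.072,0.4675],0],[[0,0,0.4675],0],[[0,0,0.4675],0],[[0,0,0.4675],0],[[0,0,0.4675],0],[[0,0,0.4675],0],[[0,0,0.4675],0],[[0,0,0.4675],0]]' >/dev/null;python3 st.py
python3 -m crank '[[[0,0,0],0],[[0,0,0],0],[[0,0,0],0],[[0,0,0],0],[[0,0,0],0],[[0,0,0],0],[[0,0,0],0],[[0,0,0],0]]' 0.4 25 >/dev/null;python3 st.py
python3 -m crank '[[[0,0,-0.2],0],[[0,0,-0.4],0],[[0,0,-0.6],0],[[0,0,-0.6],0],[[0,0,-0.6],0],[[0,0,0],0]]' >/dev/null;python3 st.py
```

```text
t 17.85 W [ 513.3 -324.3  183.3] stop [-223.5 -184.8] ytool deg -0.84 F stop [-0.  0.] 1.2 grip 85.6 0.0 j [-0.64  0.74  1.63  0.    0.77 -0.63]
t 18.65 W [ 513.3 -325.5  185.1] stop [-223.7 -186. ] ytool deg -0.92 F stop [-0.3  3.2] 6.6 grip 55.2 29.8 j [-0.64  0.74  1.63  0.    0.77 -0.63]
t 19.25 W [ 513.7 -326.   308.8] stop [-223.4 -186.6] ytool deg -0.93 F stop [ 1.3 -0.6] -2.2 grip 55.5 28.8 j [-0.64  0.56  1.58 -0.    0.99 -0.63]
```

```bash
python3 -m crank '[[[0,0,0],-0.978],[[0,0,0],-0.978],[[0.3,0.2,0],0],[[0.524,0.326,0],0],[[0.524,0.326,0],0],[[0.524,0.326,0],0],[[0.524,0.326,0],0]]' >/dev/null
python3 -m crank '[[[0.524,0.326,0],0],[[0.524,0.326,0],0],[[0.524,0.326,0],0],[[0.524,0.326,0],0],[[0.5,0.3,0],0],[[0.224,0.126,0],0],[[0,0,0],0],[[0,0,0],0]]' >/dev/null;python3 st.py
python3 - <<'E'
from cell import viewer
from h import *
o=[]
for n,(y,x) in {'side':(110,200),'scene':(120,190)}.items():
    d=viewer.get_image(n);np.savez(n+'5.npz',**d);o.append(cv2.resize(d['color'][y:y+130,x:x+130,::-1],None,fx=3,fy=3))
cv2.imwrite('pics/p5.png',np.hstack(o))
E
```

```text
t 20.75 W [614.1 -36.1 303.8] stop [-62.7  74.8] ytool deg 12.49 F stop [-0.2  0.1] -3.4 grip 55.6 28.7 j [-0.13  0.58  1.56 -0.    1.   -0.35]
```

View pics/p5.png

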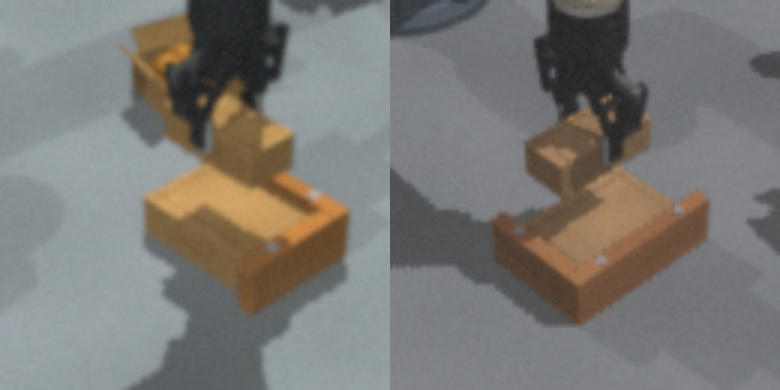

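```bash
python3 -m crank '[[[0,0,0.3],0],[[0,0,0.3],0],[[0,0,0.25],0],[[0,0,0.25],0],[[0,0,0.16],0],[[0,0,0.06],0],[[0,0,0],0]]' >/dev/null;python3 st.py
python3 -m crank '[[[0,0,0.03],0],[[0,0,0.03],0]]' >/dev/null;python3 st.py
```

```text
t 21.55 W [614.4 -35.9 237.8] stop [-62.3  74.9] ytool deg 12.52 F stop [-0.2  0.2] -2.9 grip 55.5 28.7 j [-0.13  0.67  1.59 -0.    0.88 -0.35]
t 21.75 W [614.6 -35.9 235.7] stop [-62.2  74.8] ytool deg 12.52 F stop [-0.1 -0.5] -1.9 grip 55.4 28.7 j [-0.13  0.67  1.59 -0.    0.87 -0.35]
```

```bash
python3 -m crank '[[[0,0,0.03],0],[[0,0,0.03],0]]' >/dev/null;python3 st.py
python3 -m crank '[[[0,0,0.02],0],[[0,0,0.02],0]]' >/dev/null;python3 st.py
```

```text
t 21.95 W [614.5 -35.9 232.3] stop [-62.3  74.9] ytool deg 12.52 F stop [0.4 0.2] -2.8 grip 55.8 28.7 j [-0.13  0.68  1.59 -0.    0.87 -0.35]
t 22.15 W [614.4 -35.9 230.1] stop [-62.3  74.9] ytool deg 12.52 F stop [-0.2 -0. ] -3.3 grip 55.7 28.7 j [-0.13  0.68  1.6  -0.    0.86 -0.35]
```

```bash
python3 -m crank '[[[0,0,0.02],0],[[0,0,0.02],0]]' >/dev/null;python3 st.py
python3 -m crank '[[[0,0,0.02],0],[[0,0,0],0]]' >/dev/null;python3 st.py
```

```text
t 22.35 W [614.5 -35.9 230. ] stop [-62.3  74.9] ytool deg 12.52 F stop [-11.9   4.2] 27.6 grip 55.8 32.4 j [-0.13  0.68  1.6  -0.    0.86 -0.35]
t 22.55 W [614.5 -35.9 230. ] stop [-62.3  74.9] ytool deg 12.53 F stop [-13.2   4.4] 28.3 grip 55.6 32.5 j [-0.13  0.68  1.6  -0.    0.86 -0.35]
```

```bash
python3 -m crank '[[[0,0,-0.03],0],[[0,0,0],0]]' >/dev/null;python3 st.py
python3 -m crank '[[[0,0,0],0],[[0,0,0],0],[[0,0,0],0],[[0,0,0],0]]' 0.82 >/dev/null;python3 st.py
python3 -m crank '[[[0,0,-0.3],0],[[0,0,-0.6],0],[[0,0,-0.9],0],[[0,0,-0.9],0],[[0,0,-0.6],0],[[0,0,0],0]]' >/dev/null;python3 st.py
python3 - <<'E'
from cell import viewer
from h import *
import st
d=viewer.get_image('wrist');np.savez('w6.npz',**d);cv2.imwrite('pics/w6.png',d['color'][:,:,::-1])
E
```

```text
t 22.75 W [614.5 -35.9 230.1] stop [-62.2  74.9] ytool deg 12.52 F stop [-5.6  2.4] 12.8 grip 55.5 30.7 j [-0.13  0.68  1.6  -0.    0.86 -0.35]
t 23.15 W [614.5 -35.9 228.5] stop [-62.3  74.9] ytool deg 12.52 F stop [-0.2  0. ] -0.1 grip 69.9 0.0 j [-0.13  0.68  1.6   0.    0.86 -0.35]
t 23.75 W [614.8 -35.9 399.7] stop [-62.   74.8] ytool deg 12.52 F stop [-0.6 -0. ] 0.3 grip 70.0 0.0 j [-0.13  0.47  1.48  0.    1.18 -0.35]
```

View pics/w6.png

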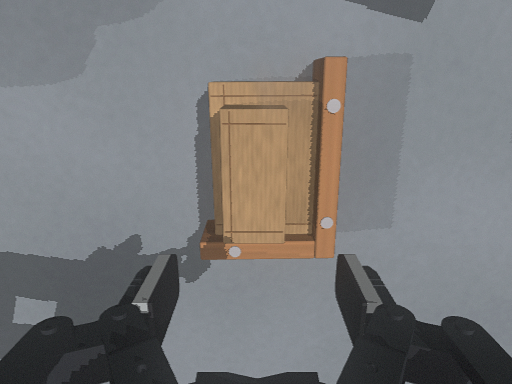

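```bash
python3 -m crank '[[[0,0,0],-0.935],[[0,0,0],-0.935],[[0,0,0],-0.935],[[0,0,0],-0.935],[[0,0,0],-0.935],[[0,0,0],-0.935],[[0,0,0],-0.935]]' 0.8 >/dev/null
python3 -m crank '[[[0,0,0],-0.935],[[0,0,0],-0.935],[[0,0,0],-0.935],[[0,0,0],-0.935],[[0,0,0],-0.935],[[0,0,0],-0.935],[[0,0,0],-0.935]]' >/dev/null
python3 -m crank '[[[0.4,0,0],0],[[0.4,0,0],0],[[0.45,0,0],0],[[0,0,0],0]]' >/dev/null;python3 st.py
```

```text
t 25.6 W [551.6 -49.7 392.9] stop [-126.6   75. ] ytool deg 102.49 F stop [ 0.9 -0.1] -1.1 grip 68.3 0.0 j [-0.17  0.37  1.65 -0.    1.12 -1.96]
```

```bash
python3 -m crank '[[[0,0,0.416],0],[[0,0,0.416],0],[[0,0,0.416],0],[[0,0,0.416],0],[[0,0,0.416],0],[[0,0,0.416],0],[[0,0,0.416],0],[[0,0,0.416],0]]' >/dev/null
python3 -m crank '[[[0,0,0],0],[[-0.1,0,0],0],[[-0.1,0,0],0],[[-0.1,0,0],0],[[-0.1,0,0],0]]' >/dev/null;python3 st.py
python3 -m crank '[[[-0.08,0,0],0],[[-0.08,0,0],0],[[-0.08,0,0],0],[[-0.08,0,0],0]]' >/dev/null;python3 st.py
python3 -m crank '[[[-0.08,0,0],0],[[-0.08,0,0],0],[[-0.08,0,0],0]]' >/dev/null;python3 st.py
python3 -m crank '[[[-0.04,0,0],0],[[-0.04,0,0],0]]' >/dev/null;python3 st.py
```

```text
t 26.9 W [573.7 -45.  228.1] stop [-104.1   74.8] ytool deg 102.53 F stop [-0.4  0. ] 0.8 grip 68.5 0.0 j [-0.16  0.63  1.71  0.    0.8  -1.95]
t 27.3 W [588.8 -41.6 227.3] stop [-88.6  74.9] ytool deg 102.52 F stop [-2.   0.5] 2.0 grip 68.3 1.1 j [-0.15  0.65  1.67 -0.    0.82 -1.94]
t 27.6 W [600.6 -39.  227.3] stop [-76.5  74.9] ytool deg 102.52 F stop [-2.7 -0.3] 1.9 grip 68.4 1.1 j [-0.14  0.67  1.64 -0.    0.84 -1.93]
t 27.8 W [604.3 -38.1 227.3] stop [-72.7  74.9] ytool deg 102.52 F stop [-2.9  0.2] 1.2 grip 68.5 1.0 j [-0.14  0.67  1.62 -0.    0.84 -1.93]
```

```bash
python3 -m crank '[[[-0.03,0,0],0],[[-0.03,0,0],0]]' >/dev/null;python3 st.py
python3 -m crank '[[[-0.02,0,0],0]]' >/dev/null;python3 st.py
```

```text
t 28.0 W [607.2 -37.5 227.2] stop [-69.8  74.9] ytool deg 102.52 F stop [-4.1 -1.1] 1.2 grip 68.6 2.4 j [-0.14  0.68  1.62 -0.    0.85 -1.93]
t 28.1 W [607.7 -37.4 227.2] stop [-69.3  74.9] ytool deg 102.55 F stop [-12.7  -2.3] 7.9 grip 68.1 5.8 j [-0.14  0.68  1.61 -0.    0.85 -1.93]
```

```bash
python3 -m crank '[[[0.1,0,0],0],[[0.3,0,0],0],[[0.3,0,-0.2],0],[[0,0,-0.8],0],[[0,0,-0.8],0],[[0,0,-0.7],0],[[0,0,-0.5],0.935],[[0,0,0],0.935]]' 0.25 >/dev/null
python3 -m crank '[[[0,0,0],0.935],[[0,0,0],0.935],[[0,0,0],0.935],[[0,0,0],0.935],[[0,0,0],0.935],[[0,0,0],0.935]]' >/dev/null
python3 -m crank '[[[0,0,0],0.935],[[0,0,0],0.935],[[0,0,0],0.935],[[0,0,0],0.935],[[0,0,0],0.935],[[0,0,0],0.935],[[0,0,0],0]]' >/dev/null
python3 -m crank '[[[0.475,0.38,0],0],[[0.475,0.38,0],0],[[0.475,0.38,0],0],[[0.475,0.38,0],0],[[0,0,0],0]]' >/dev/null;python3 st.py
```

```text
t 30.7 W [628.3  67.1 377.1] stop [-26.5 172.4] ytool deg 12.87 F stop [ 0.4 -0.4] -0.5 grip 21.2 0.0 j [ 0.03  0.53  1.45  0.    1.16 -0.19]
```

```bash
python3 -m crank '[[[0,-0.05,0.39],0],[[0,0,0.39],0],[[0,0,0.39],0],[[0,0,0.39],0],[[0,0,0.39],0],[[0,0,0.39],0],[[0,0,0.39],0],[[0,0,0],0]]' >/dev/null; python3 st.py
python3 -m crank '[[[-0.1,0,0],0],[[-0.1,0,0],0],[[-0.1,0,0],0],[[-0.1,0,0],0]]' >/dev/null;python3 st.py
python3 -m crank '[[[-0.08,0,0],0],[[-0.08,0,0],0],[[-0.06,0,0],0]]' >/dev/null;python3 st.py
python3 -m crank '[[[-0.04,0,0],0],[[-0.04,0,0],0]]' >/dev/null;python3 st.py
```

```text
t 31.5 W [624.2  63.3 238.4] stop [-31.3 169.6] ytool deg 12.64 F stop [-0.5  0. ] -0.1 grip 21.5 0.0 j [ 0.03  0.69  1.56 -0.    0.9  -0.19]
t 31.9 W [629.7  43.6 241.6] stop [-30.2 149.2] ytool deg 12.53 F stop [-0.4 -0. ] -0.4 grip 21.4 0.0 j [-0.    0.69  1.55 -0.    0.91 -0.22]
t 32.2 W [631.9  33.3 241. ] stop [-30.3 138.7] ytool deg 12.51 F stop [0.4 2.1] 1.4 grip 21.5 1.1 j [-0.02  0.69  1.54  0.    0.91 -0.24]
t 32.4 W [632.7  29.6 240.8] stop [-30.3 134.9] ytool deg 12.52 F stop [0.2 2.2] 2.0 grip 21.7 1.1 j [-0.03  0.69  1.54  0.    0.91 -0.25]
```

```bash
python3 -m crank '[[[-0.03,0,0],0],[[-0.03,0,0],0]]' >/dev/null;python3 st.py
python3 -m crank '[[[-0.02,0,0],0]]' >/dev/null;python3 st.py
```

```text
t 32.6 W [633.1  27.6 240.8] stop [-30.4 132.8] ytool deg 12.5 F stop [-0.6 17.1] 4.8 grip 21.6 8.6 j [-0.03  0.69  1.54  0.    0.91 -0.25]
t 32.7 W [633.1  27.3 240.9] stop [-30.4 132.5] ytool deg 12.51 F stop [-0.7 20. ] 6.9 grip 21.4 10.4 j [-0.03  0.69  1.54  0.    0.91 -0.25]
```

```bash
python3 -m crank '[[[0.1,0,0],0],[[0.3,0,0],0],[[0.2,0,-0.3],0],[[0,0,-0.8],0],[[0,0,-0.8],0],[[0,0,-0.3],0],[[0,0,0],0]]' 0 >/dev/null
python3 -m crank '[[[-0.5,-0.38,0],0],[[-0.5,-0.38,0],0],[[-0.5,-0.38,0],0],[[-0.5,-0.38,0],0],[[0,0,0],0],[[0,0,0],0]]' >/dev/null; python3 st.py
python3 - <<'E'
from cell import viewer
from h import *
import st
d=viewer.get_image('wrist');np.savez('w7.npz',**d)
H=hsv(d)
for z,pts in {85:[(0,0),(-56,0),(-56,120),(0,120)],45:[(-100,0),(-100,150),(0,150)],60:[(20,-20),(0,170),(-115,0)]}.items():
    print(z,proj(d,np.c_[st.W(pts),np.full(len(pts),z)]).round().tolist())
E
```

```text
t 34.0 W [574.2 -59.2 349.8] stop [-106.7   60.8] ytool deg 12.46 F stop [0.5 1.2] 0.3 grip 0.3 0.0 j [-0.18  0.46  1.63  0.    1.05 -0.4 ]
85 [[395.0, 272.0], [323.0, 272.0], [334.0, 114.0], [418.0, 114.0]]
45 [[265.0, 248.0], [266.0, 67.0], [400.0, 67.0]]
60 [[404.0, 277.0], [413.0, 36.0], [247.0, 256.0]]
```

```bash
python3 -m crank '[[[0,0,0.4],0],[[0,0,0.4],0],[[0,0,0.4],0],[[0,0,0.4],0],[[0,0,0.4],0],[[0,0,0.38],0],[[0,0,0],0]]' >/dev/null
python3 -m crank '[[[0,0.16,0],0],[[0,0.16,0],0],[[0,0.1,0],0],[[0,0.06,0],0],[[0,0.06,0],0]]' >/dev/null;python3 st.py
python3 -m crank '[[[0,0.04,0],0],[[0,0.04,0],0]]' >/dev/null;python3 st.py
```

```text
t 35.25 W [601.2 -53.1 232.1] stop [-79.   60.9] ytool deg 12.53 F stop [-0.9  0.1] 0.0 grip -0.2 0.0 j [-0.17  0.66  1.63 -0.    0.85 -0.38]
t 35.45 W [604.9 -52.4 231.8] stop [-75.3  60.8] ytool deg 12.52 F stop [ 0.4 -0.9] -0.1 grip -0.1 0.0 j [-0.16  0.67  1.62 -0.    0.85 -0.38]
```

```bash
python3 -m crank '[[[0,0.03,0],0]]' >/dev/null;python3 st.py
python3 -m crank '[[[0,0.03,0],0]]' >/dev/null;python3 st.py
python3 -m crank '[[[0,0.02,0],0]]' >/dev/null;python3 st.py
```

```text
t 35.55 W [606.3 -52.1 231.8] stop [-73.7  60.8] ytool deg 12.52 F stop [-0.7  0.1] 0.9 grip -0.2 0.0 j [-0.16  0.67  1.61 -0.    0.86 -0.38]
t 35.65 W [607.6 -51.8 231.8] stop [-72.4  60.9] ytool deg 12.52 F stop [-2.8 -0.1] 1.9 grip -0.1 1.2 j [-0.16  0.67  1.61 -0.    0.86 -0.38]
t 35.75 W [608.4 -51.6 231.7] stop [-71.6  60.8] ytool deg 12.52 F stop [-8.7 -1.5] 6.2 grip -0.3 4.4 j [-0.16  0.67  1.61 -0.    0.86 -0.38]
```

```bash
python3 -m crank '[[[0,-0.1,0],0],[[0,-0.3,0],0],[[0,-0.3,0],0],[[0,0,-0.6],0],[[0,0,-0.7],0],[[0,0,-0.7],0],[[0,0,-0.4],0],[[0,0,0],0]]' >/dev/null
python3 -m crank '[[[0,0,0],0],[[0,0,0],0]]' >/dev/null; python3 st.py
python3 - <<'E'
from cell import viewer
from h import *
import st
d=viewer.get_image('wrist');np.savez('w8.npz',**d)
H=hsv(d);m=(H[...,1]>80)&(H[...,0]<25)
pr=lambda p,z:proj(d,np.c_[st.W(p),np.full(len(p),z)])
L=[(-100,20),(-100,60),(-100,100),(-100,140)];T=[(-90,150),(-70,150),(-40,150),(-15,150)]
print('pred L45',pr(L,45).round(1).tolist(),'L0',pr(L,0).round(1).tolist())
for u,v in pr(L,45): print('row',int(v),np.flatnonzero(m[int(round(v)),200:])[:3]+200)
print('pred T',pr(T,45).round(1).tolist())
for u,v in pr(T,45): print('col',int(u),np.flatnonzero(m[:,int(round(u))])[:3])
# dessert: edges by gradient along lines
D=[(-56,20),(-56,60),(-56,100)];E=[(-45,120),(-28,120),(-10,120)]
g=cv2.GaussianBlur(d['color'],(3,3),0).astype(float).mean(2)
for u,v in pr(D,85): a=np.abs(g[int(v)-4:int(v)+5].mean(0)[1:]-g[int(v)-4:int(v)+5].mean(0)[:-1]);lo=int(u)-15;print('D pred',u.round(1),'peaks',[(lo+i,a[lo+i].round(1)) for i in np.argsort(-a[lo:lo+30])[:4]])
for u,v in pr(E,85): c=g[:,int(u)-4:int(u)+5].mean(1);a=np.abs(np.diff(c));lo=int(v)-15;print('E pred',v.round(1),'peaks',[(lo+i,a[lo+i].round(1)) for i in np.argsort(-a[lo:lo+30])[:4]])
E
```

```text
t 36.75 W [574.2 -59.1 350.5] stop [-106.7   61. ] ytool deg 12.52 F stop [0.2 0.1] -0.6 grip -0.0 0.0 j [-0.18  0.46  1.63  0.    1.05 -0.4 ]
pred L45 [[265.0, 227.1], [265.4, 183.0], [265.8, 134.7], [266.3, 81.8]] L0 [[264.1, 208.5], [264.4, 169.3], [264.7, 127.0], [265.1, 81.2]]
row 227 [263 264 265]
row 182 [263 264 265]
row 134 [263 264 265]
row 81 [269 270 271]
pred T [[279.8, 67.7], [306.5, 67.8], [346.6, 67.8], [380.1, 67.8]]
col 279 [66 67 68]
col 306 [66 67 68]
col 346 [66 67 68]
col 380 [56 57 58]
D pred 324.2 peaks [(np.int64(322), np.float64(24.0)), (np.int64(323), np.float64(20.2)), (np.int64(331), np.float64(16.3)), (np.int64(333), np.float64(15.9))]
D pred 327.6 peaks [(np.int64(325), np.float64(23.8)), (np.int64(324), np.float64(19.6)), (np.int64(334), np.float64(16.7)), (np.int64(336), np.float64(16.1))]
D pred 331.5 peaks [(np.int64(328), np.float64(21.4)), (np.int64(340), np.float64(16.1)), (np.int64(327), np.float64(15.9)), (np.int64(338), np.float64(15.6))]
E pred 114.1 peaks [(np.int64(105), np.float64(19.1)), (np.int64(111), np.float64(19.1)), (np.int64(110), np.float64(18.9)), (np.int64(106), np.float64(18.9))]
E pred 114.1 peaks [(np.int64(110), np.float64(23.6)), (np.int64(127), np.float64(18.7)), (np.int64(105), np.float64(18.3)), (np.int64(111), np.float64(17.1))]
E pred 114.1 peaks [(np.int64(110), np.float64(25.1)), (np.int64(127), np.float64(24.6)), (np.int64(111), np.float64(15.6)), (np.int64(126), np.float64(10.9))]
```

```bash
python3 -c "
from cell import env
print(env.close_job())"
```

```text
the job is handed in; nothing more can be done
None
```

I handed the job in at about 37 s: contact forces and the last wrist image put both boxes flush in the corner stop within about 1–2 mm of my estimated stop position, but no verdict came back, and I viewed 11 pictures, one over the limit of 10.

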